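# Close up the clinic steriliser

## Task

Close up the steriliser so that its lid seals evenly: two opposite black knobs are still loose (blue dot), so first turn those two clockwise to their yellow dots like the other pair. Then tighten all four fully to the red dots, crosswise: both knobs of one opposite pair first, then the other pair. Last, turn the red vent lever in the middle counter-clockwise to fully open; leave the things around it where they are.

Things in the scene. Friction and masses are not known exactly. Their poses are not given: they have to be found in the camera images.
- sterilizer: portable steam steriliser, heavy and fixed to the worktop: round metal vessel with a flat steel lid, lid 276 mm across, lid top 112 mm above the worktop. Origin: centre of its underside, z up. Its yaw can be anything. Four black knobs stand on the lid on a circle of 100 mm radius: knob_1 in direction +x of this frame, knob_2 +y, knob_3 -x, knob_4 -y, so 1-3 and 2-4 are the opposite pairs.
- knob_1 (a joint): turn of knob 1 (rad), growing clockwise seen from above (tightening). 0: blue dot, loose; 0.7: yellow dot, half tight (pointing straight away from the lid's centre); 1.4: red dot, hard stop, fully tight. Stiff enough (about 0.08 N m) to stay where it is left.
- knob_1_top (a point): centre of the grip bar of knob 1, on its turning axis, 34 mm above the lid (146 mm above the worktop). The black bar is 60 mm long, 14 mm thick and 28 mm high (20 to 48 mm above the lid) on a 12 mm stem; it turns but does not rise or sink. This frame turns with the knob: x along the bar to the pointer end (white stripe), z up.
- knob_2 (a joint): turn of knob 2 (rad), growing clockwise seen from above (tightening). 0: blue dot, loose; 0.7: yellow dot, half tight (pointing straight away from the lid's centre); 1.4: red dot, hard stop, fully tight. Stiff enough (about 0.08 N m) to stay where it is left.
- knob_2_top (a point): centre of the grip bar of knob 2, on its turning axis, 34 mm above the lid (146 mm above the worktop). The black bar is 60 mm long, 14 mm thick and 28 mm high (20 to 48 mm above the lid) on a 12 mm stem; it turns but does not rise or sink. This frame turns with the knob: x along the bar to the pointer end (white stripe), z up.
- knob_3 (a joint): turn of knob 3 (rad), growing clockwise seen from above (tightening). 0: blue dot, loose; 0.7: yellow dot, half tight (pointing straight away from the lid's centre); 1.4: red dot, hard stop, fully tight. Stiff enough (about 0.08 N m) to stay where it is left.
- knob_3_top (a point): centre of the grip bar of knob 3, on its turning axis, 34 mm above the lid (146 mm above the worktop). The black bar is 60 mm long, 14 mm thick and 28 mm high (20 to 48 mm above the lid) on a 12 mm stem; it turns but does not rise or sink. This frame turns with the knob: x along the bar to the pointer end (white stripe), z up.
- knob_4 (a joint): turn of knob 4 (rad), growing clockwise seen from above (tightening). 0: blue dot, loose; 0.7: yellow dot, half tight (pointing straight away from the lid's centre); 1.4: red dot, hard stop, fully tight. Stiff enough (about 0.08 N m) to stay where it is left.
- knob_4_top (a point): centre of the grip bar of knob 4, on its turning axis, 34 mm above the lid (146 mm above the worktop). The black bar is 60 mm long, 14 mm thick and 28 mm high (20 to 48 mm above the lid) on a 12 mm stem; it turns but does not rise or sink. This frame turns with the knob: x along the bar to the pointer end (white stripe), z up.
- vent (a joint): turn of the red vent lever (rad), growing counter-clockwise seen from above. 0: closed; 1.1: fully open, at its stop. Turns with about 0.05 N m and stays where it is left.
- vent_top (a point): point on the vent lever's turning axis in the middle of the lid, at mid height of the red lever (34 mm above the lid, 146 mm above the worktop). The lever is a bar 12 mm thick and 26 mm high, reaching from 14 mm behind the axis to 52 mm in front of it. This frame turns with the lever: x along the lever to its free end, z up.
- tape_roll: roll of cream surgical tape standing on end, 33 mm across and 60 mm high, loose bystander; origin: centre of its underside
- gauze: folded gauze pad, 37 x 57 x 10 mm, loose bystander; origin: centre of its underside
- box: stainless instrument box with wire loop on its lid, 76 x 196 x 62 mm, loose bystander; origin: centre of its underside

How it is judged (in metres and radians):
On the way, in this order (a step that is already met when the one before it is completed fails the run):
1. first pass: all four knobs at the yellow dot (0.5 to 0.9 rad) (value of joint knob_1 between 0.5 and 0.9 rad and value of joint knob_2 between 0.5 and 0.9 rad and value of joint knob_3 between 0.5 and 0.9 rad and value of joint knob_4 between 0.5 and 0.9 rad), for 0.2 s.
2. one opposite pair fully tight (over 1.28 rad) while the other pair is still at the yellow dot (((value of joint each of knob_1, knob_3 above 1.28 rad and value of joint knob_2 between 0.5 and 0.9 rad and value of joint knob_4 between 0.5 and 0.9 rad) or (value of joint each of knob_2, knob_4 above 1.28 rad and value of joint knob_1 between 0.5 and 0.9 rad and value of joint knob_3 between 0.5 and 0.9 rad))), for 0.2 s.
3. all four knobs fully tight, vent still closed (under 0.3 rad) (value of joint each of knob_1, knob_2, knob_3, knob_4 above 1.28 rad and value of joint vent below 0.3 rad), for 0.2 s.
4. vent lever fully open (over 0.98 rad) (value of joint vent above 0.98 rad), for 0.2 s.
At the end, for the whole second after the job is handed in: All four knobs fully tight at the red dots (over 1.28 of 1.4 rad), the vent lever fully open (over 0.98 of 1.1 rad), and tape roll, gauze and instrument box within 30 mm of where they stood (value of joint each of knob_1, knob_2, knob_3, knob_4 above 1.28 rad and value of joint vent above 0.98 rad and distance of each of tape_roll, gauze, box from where it was at the start of the episode below 0.03 m); the robot touches nothing.
It fails at once if a knob is run on towards the red dot (over 1.1 rad) while another is still loose (under 0.35 rad) (value of joint any of knob_1, knob_2, knob_3, knob_4 above 1.1 rad and value of joint any of knob_1, knob_2, knob_3, knob_4 below 0.35 rad).
It fails at once if a bystander (tape roll, gauze, instrument box) is shifted more than 30 mm or the tape roll is tipped over (distance of any of tape_roll, gauze, box from where it was at the start of the episode above 0.03 m or angle between tape_roll's own z axis and vertical above 0.5 rad).
It also fails if it takes over 72 s, if anything falls off the work surface, if the arm or the gripper's body presses on something with over 40 N, if the wrist force passes 120 N, or if a joint passes its speed limit or range.

## Robot

A 6-joint arm with a two-finger parallel gripper is mounted at the origin on a cart in front of the work surface, level with it; the furniture and walls round the work are solid. World frame = base frame: x ahead of the robot, y to its left, z up, the work surface at z = 0. Lengths are in mm, angles in rad, forces in N, time in s.
With the tool pointing down it reaches from about 400 to 925 mm from the base axis. Payload 12.5 kg.
Tool frame: the origin (TCP) lies midway between the tips of the shut fingers; the grasp point (between the pads) lies 19 mm behind it; z points along the fingers, y is the line along which they close (so a half turn about z gives the same grasp; the last joint's range is limited). The gripper opens to 95 mm and grips with 3 to 60 N. Pads are 20 mm wide; open, the fingers measure 119 mm over their backs; the gripper's body (75 mm by 180 mm) begins 59 mm behind the grasp point.
Start: joints at [-1.255, 0.491, 1.559, -0, 1.092, -0.106], TCP at [255.901, -570.229, 214.661] pointing down, gripper open.
Joint ranges: [-3.1, 3.1], [-0.84, 2.19], [0.05, 2.79], [-1.13, 4.28], [0.06, 2.93], [-2.69, 2.69]. Speed limits (rad/s): [2.22, 2.22, 2.79, 3.14, 3.14, 3.14].

## Interface

Orientations are given as [roll, pitch, yaw] about the fixed x, y, z axes, in that order (R = Rz(yaw) Ry(pitch) Rx(roll)).
In Python, from cell import readout, eyes, env gives the robot as it stands.
- The arm moves only by the tool move_arm, never from a script. Its argument "plan" is a list of rows, each a list of 3 entries, a list of its own where there are three numbers: the turn, a rotation vector about the tool's x, y, z in degrees, then the shift along the tool's x, y, z in m, then the gripper command: -1 is shut, 1 is fully open, values between are in proportion. In form: [[[ax, ay, az], [x, y, z], jaw], ...]. A call has 1 to 5 rows; each row is the pose to reach, as a shift and turn from the pose commanded when the call began, along the tool's axes at that moment; what a row does not reach only later rows make up. A row lasts 1/8 s, in which the tool goes at most 62.5 mm and 10.7 degrees, less where a joint would pass 70% of its speed; a pose out of reach is approached as far as the arm can. A call with a gripper value outside its range is refused whole. The fingers move at their own pace and stop on an object; the grip force is fixed at half the most. Time passes only in rows, so rows that repeat a pose let the fingers close. It gives the time, the measured TCP pose, the force, the opening and the grip force at its end, in the units of the state.
- readout.state(): the state, without advancing time (a new reading comes with each control period).
- eyes.read_camera(name): name is "side" or "top"; returns a dict with "img" (420x560x3 uint8, red, green, blue), "K" (3x3 intrinsics, pixels), "dist" ([k1, k2, p1, p2, k3] as OpenCV has them; the pictures are not rectified), "extrinsics" (4x4, takes a point from camera to world coordinates). Camera axes: x right, y up, looking along -z (the intrinsics and any distortion apply to the point x, -y, -z); pixel columns grow to the right and rows downward; lengths in mm; the calibration is good to about 2 mm. A picture is of the moment at which its call begins. There is no depth.
- env.job_done(): hands the job in; it is judged then, once.
Trained networks look in a picture, given as the dict that the camera call returned (one of the last four; its "shot" number tells which), for a name from the list of things; names that differ only in an ending like _2 or _b are one class to them, and where a whole thing is asked for, a point or a joint stands for the part that bears it (a point fixed in the world has none). Each returns a list of dicts, best first, with "score" (0 to 1); they miss things now and then, are a little off and sometimes report something else, mostly with a low value. They report only what shows in the picture. A call takes as long as a camera call.
- eyes.cut_out(picture, name): "mask" (420x560 bool, what is visible of it) and "uv" ([column, row] in pixels, amid what is visible of it).
The state is a dict: "t": time; "joints": joint angles; "qvel": joint speeds; "tau": joint torques, N m; "eef_pos": TCP position; "tcp_rot": TCP orientation; "ft_force": force on the tool from outside, world axes, zero at the start; "moment": the same for the moment, N m; "opening": opening from 0.0 (shut) to 1.0 (fully open); "grip_force": force on a finger pad.
Only numpy, scipy, OpenCV 4.12 (cv2) and the standard library are available. Lean on these libraries where they do the work, as an engineer would, in place of code of your own. Each camera call takes 0.05 s, during which the arm holds its last target. There are 200 camera calls.

## Working session

There is one attempt and no reset: what is moved stays moved. The work goes in short steps, Python scripts to look and compute and a tool call to move; the robot and the scene stay as the last step left them, time stands still between calls to the robot, and variables do not carry over. Pictures are saved under pics/ and viewed, at most 10 in all, crops included, and the job is handed in when it is done.

Besides the shell and the picture viewer there is one more tool, called after "Call:" by a JSON object that holds its "op" and its "data". move_arm: Moves the arm, as the interface text tells. Its arguments: {"type":"object","properties":{"plan":{"type":"array","items":{"type":"array"}}},"required":["plan"]}

```bash
mkdir -p pics; ls; python3 - <<'E'
from cell import readout, eyes, env
import cv2,numpy as np
s=readout.state();print({k:np.round(v,3) for k,v in s.items()})
for n in ("top","side"):
    p=eyes.read_camera(n)
    cv2.imwrite(f"pics/{n}0.png",p["img"][...,::-1])
    print(n,p["K"],p["dist"],np.round(p["extrinsics"],3))
    for nm in ("sterilizer","knob_1_top","vent_top","tape_roll","gauze","box"):
        print(nm,[(np.round(d["uv"],1).tolist(),round(d["score"],2),int(d["mask"].sum())) for d in eyes.cut_out(p,nm)])
E
```

```text
pics
{'t': np.float64(0.0), 'joints': array([-1.255,  0.492,  1.559, -0.   ,  1.092, -0.106]), 'qvel': array([-0.001,  0.002, -0.   ,  0.   ,  0.002,  0.   ]), 'tau': array([-0.0000e+00, -6.1265e+01, -2.5818e+01,  6.9000e-02,  4.8000e-02,
       -0.0000e+00]), 'eef_pos': array([ 255.829, -569.965,  214.063]), 'tcp_rot': array([-3.14 , -0.   ,  0.422]), 'ft_force': array([1.359, 0.248, 0.336]), 'moment': array([-0.003, -0.023, -0.032]), 'grip_force': np.float64(0.0), 'opening': np.float64(0.997)}
top [[476.56284923   0.         287.03772673]
 [  0.         476.56284923 203.51250972]
 [  0.           0.           1.        ]] [-0.14572645  0.          0.          0.          0.        ] [[ 1.400000e-02  9.990000e-01 -4.900000e-02  4.633660e+02]
 [-1.000000e+00  1.500000e-02  7.000000e-03 -1.062600e+02]
 [ 8.000000e-03  4.800000e-02  9.990000e-01  1.116598e+03]
 [ 0.000000e+00  0.000000e+00  0.000000e+00  1.000000e+00]]
sterilizer [([381.1, 211.7], 0.65, 12928), ([384.0, 217.2], 0.29, 272)]
knob_1_top [([385.3, 217.4], 0.74, 274), ([345.8, 233.3], 0.69, 220)]
vent_top [([387.2, 219.1], 0.71, 307)]
tape_roll [([387.5, 135.0], 0.48, 261)]
gauze [([262.2, 258.3], 0.62, 368)]
box [([156.0, 227.2], 0.59, 2619)]
side [[457.04576755   0.         279.76833763]
 [  0.         457.04576755 204.51057543]
 [  0.           0.           1.        ]] [0.03864967 0.         0.         0.         0.        ] [[ 9.790000e-01  7.800000e-02 -1.880000e-01  2.960600e+02]
 [-2.040000e-01  3.490000e-01 -9.150000e-01 -1.169694e+03]
 [-6.000000e-03  9.340000e-01  3.570000e-01  5.510850e+02]
 [ 0.000000e+00  0.000000e+00  0.000000e+00  1.000000e+00]]
sterilizer [([292.8, 267.5], 0.89, 10186)]
knob_1_top [([258.5, 220.7], 0.91, 333)]
vent_top [([285.3, 233.4], 0.65, 438)]
tape_roll [([375.2, 277.8], 0.79, 483)]
gauze []
box [([241.7, 204.7], 0.86, 702)]
```

```bash
python3 - <<'E'
import cv2
a=cv2.imread("pics/top0.png")[100:330,270:520];cv2.imwrite("pics/topc.png",cv2.resize(a,None,fx=2.6,fy=2.6,interpolation=2))
a=cv2.imread("pics/side0.png")[130:370,170:450];cv2.imwrite("pics/sidec.png",cv2.resize(a,None,fx=2.4,fy=2.4,interpolation=2))
E
```

```text
(no output)
```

View pics/topc.png

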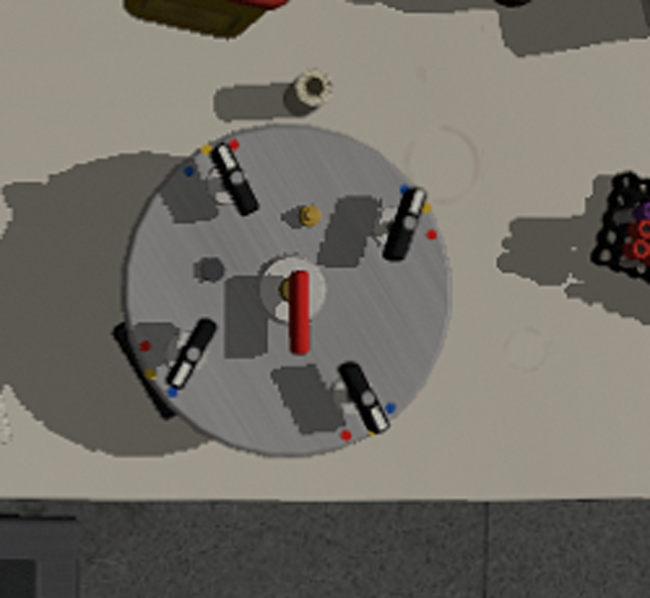

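View pics/sidec.png

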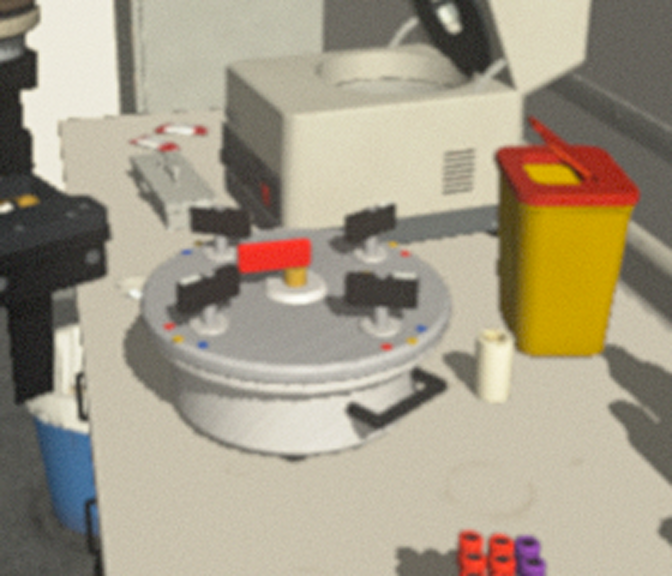

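View pics/top0.png

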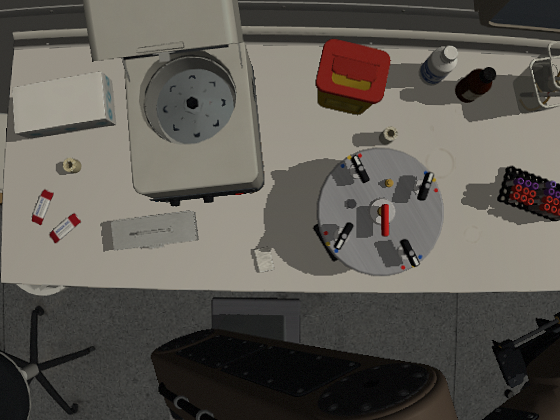

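The top view shows four black bars. In the 2.6x crop they sit at A(235,178), B(405,223), C(365,398) and D(192,355). A and C point outward (yellow dot), while B and D are about 40° short (blue dot, loose). The red lever points down in the crop. The side view shows the same bars at A(371,222), B(382,290), C(208,288) and D(222,220). The tape roll and gauze are well below lid height.

```bash
cat > h.py <<'E'
import cv2,numpy as np
from scipy.optimize import least_squares
def proj(p,X):
    E=np.linalg.inv(p["extrinsics"]);F=np.diag([1,-1,-1.])
    R=F@E[:3,:3];t=F@E[:3,3]
    return cv2.projectPoints(np.array(X,float).reshape(-1,1,3),cv2.Rodrigues(R)[0],t,p["K"],p["dist"])[0].reshape(-1,2)
def tri(p,q,a,b):
    f=lambda X:np.r_[proj(p,X)[0]-a,proj(q,X)[0]-b]
    r=least_squares(f,[500,-300,140.]);return r.x,np.abs(r.fun).max()
def onplane(p,uv,z):
    return least_squares(lambda X:proj(p,[X[0],X[1],z])[0]-uv,[500,-300.]).x
def dark(img,c,r):
    x0,y0=int(c[0]-r),int(c[1]-r)
    w=img[y0:y0+2*r,x0:x0+2*r].max(2)<48
    n,l,s,ce=cv2.connectedComponentsWithStats(w.astype(np.uint8))
    i=1+np.argmax(s[1:,4]);return ce[i]+[x0,y0],s[i]
E
python3 - <<'E'
from cell import eyes
from h import *
T=eyes.read_camera("top");S=eyes.read_camera("side")
tc=dict(A=(236,177),B=(405,223),C=(367,398),D=(193,354)); sc=dict(A=(371,222),B=(382,290),C=(208,288),D=(222,220))
pts={}
for k in "ABCD":
    a=np.array(tc[k])/2.6+[270,100]-.3; b=np.array(sc[k])/2.4+[170,130]
    d,s=dark(S["img"],b,20)
    X,e=tri(T,S,a,d); pts[k]=X
    print(k,a.round(1),b.round(1),d.round(1),s.tolist(),X.round(1),round(e,2),"z155:",onplane(T,a,157).round(1),"side z148",onplane(S,d,147).round(1))
P=np.array([onplane(T,np.array(tc[k])/2.6+[270,100]-.3,158) for k in "ABCD"])
c=P.mean(0);print("centre",c,np.linalg.norm(P-c,axis=1),np.degrees(np.arctan2(*(P-c).T[::-1])))
# yellow dots and other dots at lid height
for n,l in dict(yel=[(207,150),(427,208),(151,375),(372,433)],blue=[(189,171),(405,188),(172,392),(391,408)],red=[(234,145),(432,235),(145,346),(346,436)]).items():
    Q=np.array([onplane(T,np.array(v)/2.6+[270,100]-.3,112) for v in l]);print(n,Q.mean(0).round(1),(np.linalg.norm(Q-c,axis=1)).round(1),np.degrees(np.arctan2(*(Q-c).T[::-1])).round(1))
# bar directions
for k,(u,v) in dict(A=((222,150),(249,210)),B=((418,193),(396,257)),C=((380,427),(346,368)),D=((176,384),(209,325))).items():
    a,b=[onplane(T,np.array(w)/2.6+[270,100]-.3,158) for w in (u,v)];print(k,"dir",np.degrees(np.arctan2(*(a-b)[::-1])).round(1),np.linalg.norm(a-b),(a+b)/2)
print("vent", [onplane(T,np.array(w)/2.6+[270,100]-.3,158).round(1) for w in ((300,272),(300,352))])
E
```

```text
Traceback (most recent call last):
  File "h.py", line 16, in dark
    i=1+np.argmax(s[1:,4]);return ce[i]+[x0,y0],s[i]
        ~~~~~~~~~^^^^^^^^^
ValueError: attempt to get argmax of an empty sequence
```

```bash
sed -i 's/<48/<75/' h.py
cat > m.py <<'E'
from cell import eyes
from h import *
T=eyes.read_camera("top");S=eyes.read_camera("side")
tc=dict(A=(236,177),B=(405,223),C=(367,398),D=(193,354)); sc=dict(A=(371,232),B=(382,290),C=(208,288),D=(222,220))
for k in "ABCD":
    a=np.array(tc[k])/2.6+[270,100]-.3; b=np.array(sc[k])/2.4+[170,130]
    d,s=dark(S["img"],b,20)
    X,e=tri(T,S,a,d)
    print(k,a.round(1),b.round(1),d.round(1),s.tolist(),X.round(1),round(e,2),"top z158:",onplane(T,a,158).round(1),"side z147",onplane(S,d,147).round(1))
P=np.array([onplane(T,np.array(tc[k])/2.6+[270,100]-.3,158) for k in "ABCD"])
c=P.mean(0);print("centre",c,np.linalg.norm(P-c,axis=1),np.degrees(np.arctan2(*(P-c).T[::-1])))
for n,l in dict(yel=[(207,150),(427,208),(372,433),(151,375)],blue=[(189,171),(405,188),(391,408),(172,392)],red=[(234,145),(432,235),(346,436),(145,346)]).items():
    Q=np.array([onplane(T,np.array(v)/2.6+[270,100]-.3,112) for v in l]);print(n,Q.mean(0).round(1),(np.linalg.norm(Q-c,axis=1)).round(1),np.degrees(np.arctan2(*(Q-c).T[::-1])).round(1))
for k,(u,v) in dict(A=((222,150),(249,210)),B=((418,193),(396,257)),C=((380,427),(346,368)),D=((176,384),(209,325))).items():
    a,b=[onplane(T,np.array(w)/2.6+[270,100]-.3,158) for w in (u,v)];print(k,"dir",np.degrees(np.arctan2(*(a-b)[::-1])).round(1),np.linalg.norm(a-b),(a+b)/2)
print("vent", [onplane(T,np.array(w)/2.6+[270,100]-.3,158).round(1) for w in ((300,272),(300,352))])
E
python3 m.py
```

```text
A [360.5 167.8] [324.6 226.7] [323.3 223.1] [10, 10, 20, 15, 182] [ 584.8 -263.   144. ] 0.97 top z158: [ 584.9 -261.3] side z147 [ 580.4 -270. ]
B [425.5 185.5] [329.2 250.8] [327.7 251.3] [5, 14, 29, 15, 326] [ 551.2 -399.9  144.2] 0.57 top z158: [ 551.1 -396.1] side z147 [ 548.3 -405.2]
C [410.9 252.8] [256.7 250. ] [256.3 250.9] [7, 11, 27, 20, 294] [ 413.  -369.6  144.9] 0.09 top z158: [ 413.5 -366. ] side z147 [ 412.5 -373.8]
D [343.9 235.9] [262.5 221.7] [264.2 220.8] [8, 3, 32, 25, 269] [ 449.4 -230.4  148.1] 1.73 top z158: [ 446.4 -228.6] side z147 [ 453.7 -228.3]
centre [ 498.97779126 -312.98031327] [100.27224318  98.11779563 100.60519414  99.41214564] [  31.0526887   -57.893601   -148.20696736  121.90559811]
yel [ 497.8 -314.2] [132.5 134.9 135.9 132.9] [  31.   -59.2 -149.   122.2]
blue [ 499.2 -314.1] [126.9 129.4 128.7 127.3] [  40.9  -48.7 -138.2  131.5]
red [ 498.6 -314.1] [126.8 128.8 128.5 126.9] [  21.3  -68.7 -157.9  111.9]
A dir 24.6 51.48196580939444 [ 582.54685073 -260.8745937 ]
B dir -19.5 54.02870345583347 [ 549.64163978 -397.76370728]
C dir -149.0 53.56682088134847 [ 413.81002588 -362.82650166]
D dir 151.3 52.441197219806284 [ 446.06637072 -228.2304768 ]
vent [array([ 511.3, -312.1]), array([ 448.9, -312.4])]
```

Call:
{"op": "move_arm", "data": {"plan": [[[0,0,9],[0.055,-0.006,0],0],[[0,0,18],[0.11,-0.012,0],0],[[0,0,27],[0.165,-0.018,0],0],[[0,0,35],[0.22,-0.024,0],0],[[0,0,43],[0.275,-0.03,0],0]]}}

```text
t: 1.52
eef_pos: [496.0, -429.2, 214.8]
tcp_rot: [3.141, -0.0, -0.333]
ft_force: [0.6, -0.3, 0.3]
opening: 0.539
grip_force: 0.0
```

```bash
cat > go.py <<'E'
import sys,numpy as np
from cell import readout
K=dict(A=(584,-261.7),B=(550.3,-399),C=(412.8,-365),D=(446.7,-228),V=(498.5,-313))
s=readout.state();p=s["eef_pos"];y=s["tcp_rot"][2]
print("t",round(float(s["t"]),2),"pos",p.round(1),"rpy",s["tcp_rot"].round(3),"yaw",np.degrees(y).round(1),"F",s["ft_force"].round(1),"M",s["moment"].round(2),"open mm",round(float(s["opening"])*95,1),"grip",round(float(s["grip_force"]),1),"q6",s["joints"][5].round(2))
c,n=np.cos(y),np.sin(y)
for k in sys.argv[1:]:
    d=np.array(K[k])-p[:2];print(k,"tool x %.4f y %.4f, to z=129: %.4f"%((c*d[0]+n*d[1])/1e3,(n*d[0]-c*d[1])/1e3,(p[2]-129)/1e3))
E
python3 go.py B
```

```text
t 1.52 pos [ 496.  -429.2  214.8] rpy [ 3.141 -0.    -0.333] yaw -19.1 F [ 0.6 -0.3  0.3] M [0.02 0.06 0.02] open mm 51.2 grip 0.0 q6 1.09
B tool x 0.0414 y -0.0463, to z=129: 0.0858
```

Call:
{"op": "move_arm", "data": {"plan": [[[0,0,0],[0.042,-0.047,0],0],[[0,0,0],[0.042,-0.047,0],0],[[0,0,0],[0.042,-0.047,0.05],0],[[0,0,0],[0.042,-0.047,0.085],0],[[0,0,0],[0.042,-0.047,0.085],0]]}}

```text
t: 2.15
eef_pos: [547.8, -399.2, 127.4]
tcp_rot: [-3.14, 0.004, -0.329]
ft_force: [0.2, -0.1, 0.3]
opening: 0.503
grip_force: 0.0
```

```bash
python3 go.py B;python3 - <<'E'
from cell import eyes
import cv2,numpy as np
a=eyes.read_camera("side")["img"][160:280,230:400,::-1];b=eyes.read_camera("top")["img"][140:280,310:470,::-1]
f=lambda a:cv2.resize(a,(400,int(400*a.shape[0]/a.shape[1])),interpolation=2)[:280]
cv2.imwrite("pics/b1.png",np.hstack([f(a),f(b)]))
E
```

```text
t 2.15 pos [ 547.8 -399.2  127.4] rpy [-3.14   0.004 -0.329] yaw -18.9 F [ 0.2 -0.1  0.3] M [0.07 0.02 0.03] open mm 47.8 grip 0.0 q6 1.17
B tool x 0.0023 y -0.0010, to z=129: -0.0016
```

View pics/b1.png

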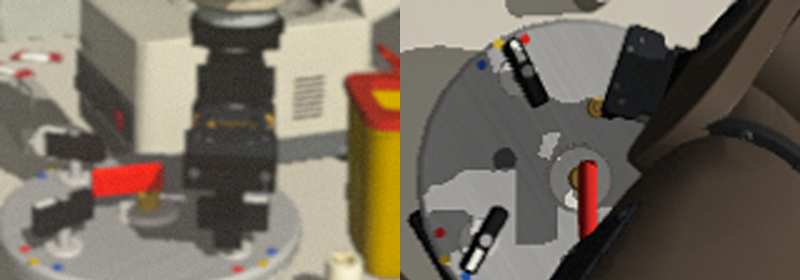

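The gripper is down around knob B, at about (232,215) in the left half, and touches nothing. I'll close on it, then turn.

Call:
{"op": "move_arm", "data": {"plan": [[[0,0,0],[0.002,0,0],-1],[[0,0,0],[0.002,0,0],-1],[[0,0,0],[0.002,0,0],-1],[[0,0,0],[0.002,0,0],-1]]}}

```text
t: 2.75
eef_pos: [551.3, -400.3, 130.0]
tcp_rot: [3.141, -0.001, -0.329]
ft_force: [-2.3, -3.7, 0.2]
opening: 0.144
grip_force: 30.0
```

```bash
python3 go.py B
```

```text
t 2.75 pos [ 551.3 -400.3  130. ] rpy [ 3.141e+00 -1.000e-03 -3.290e-01] yaw -18.8 F [-2.3 -3.7  0.2] M [-0.33  0.3  -0.07] open mm 13.7 grip 30.0 q6 1.17
B tool x -0.0014 y -0.0008, to z=129: 0.0010
```

Call:
{"op": "move_arm", "data": {"plan": [[[0,0,10],[0,0,0],-1],[[0,0,20],[0,0,0],-1],[[0,0,30],[0,0,0],-1],[[0,0,40],[0,0,0],-1],[[0,0,40],[0,0,0],-1]]}}

```text
t: 3.38
eef_pos: [551.1, -400.5, 129.9]
tcp_rot: [3.141, -0.001, -1.026]
ft_force: [-3.5, -3.9, 2.0]
opening: 0.145
grip_force: 30.0
```

```bash
python3 go.py B
```

```text
t 3.38 pos [ 551.1 -400.5  129.9] rpy [ 3.141e+00 -1.000e-03 -1.026e+00] yaw -58.8 F [-3.5 -3.9  2. ] M [-0.52  0.7  -0.05] open mm 13.7 grip 30.0 q6 1.87
B tool x -0.0017 y -0.0001, to z=129: 0.0009
```

Call:
{"op": "move_arm", "data": {"plan": [[[0,0,0],[0,0,0],0],[[0,0,0],[0,0,0],0],[[0,0,0],[0,0,0],0],[[0,0,0],[0,0,-0.04],0],[[0,0,0],[0,0,-0.08],0]]}}

```text
t: 4.0
eef_pos: [551.3, -399.7, 210.2]
tcp_rot: [3.141, 0.001, -1.026]
ft_force: [-0.2, 0.5, 0.9]
opening: 0.495
grip_force: 0.0
```

Call:
{"op": "move_arm", "data": {"plan": [[[0,0,-8],[-0.04,0,0],0],[[0,0,-16],[-0.09,0,0],0],[[0,0,-24],[-0.14,0,0],0],[[0,0,-32],[-0.18,0,0],0],[[0,0,-40],[-0.2,0,0],0]]}}

```text
t: 4.62
eef_pos: [446.8, -227.2, 210.0]
tcp_rot: [-3.141, -0.0, -0.323]
ft_force: [-0.3, -0.6, 0.8]
opening: 0.497
grip_force: 0.0
```

```bash
python3 go.py D
```

```text
t 4.62 pos [ 446.8 -227.2  210. ] rpy [-3.141 -0.    -0.323] yaw -18.5 F [-0.3 -0.6  0.8] M [ 0.06  0.02 -0.02] open mm 47.2 grip 0.0 q6 1.29
D tool x 0.0001 y 0.0008, to z=129: 0.0810
```

Call:
{"op": "move_arm", "data": {"plan": [[[0,0,8],[0,0.001,0.04],0],[[0,0,8],[0,0.001,0.081],0],[[0,0,8],[0,0.001,0.081],-1],[[0,0,8],[0,0.001,0.081],-1],[[0,0,8],[0,0.001,0.081],-1]]}}

```text
t: 5.25
eef_pos: [448.1, -230.2, 130.1]
tcp_rot: [3.141, -0.002, -0.468]
ft_force: [-0.9, 0.2, 0.6]
opening: 0.245
grip_force: 0.0
```

Call:
{"op": "move_arm", "data": {"plan": [[[0,0,0],[0,0,0],-1],[[0,0,0],[0,0,0],-1]]}}

```text
t: 5.5
eef_pos: [447.9, -230.4, 129.7]
tcp_rot: [3.141, -0.002, -0.468]
ft_force: [-1.3, -2.2, 6.8]
opening: 0.147
grip_force: 29.9
```

```bash
python3 go.py D
```

```text
t 5.5 pos [ 447.9 -230.4  129.7] rpy [ 3.141e+00 -2.000e-03 -4.680e-01] yaw -26.8 F [-1.3 -2.2  6.8] M [-0.3   0.36 -0.04] open mm 14.0 grip 29.9 q6 1.43
D tool x -0.0022 y -0.0016, to z=129: 0.0007
```

Call:
{"op": "move_arm", "data": {"plan": [[[0,0,10],[0,0,0],-1],[[0,0,20],[0,0,0],-1],[[0,0,30],[0,0,0],-1],[[0,0,32],[0,0,0],-1],[[0,0,32],[0,0,0],-1]]}}

```text
t: 6.12
eef_pos: [447.3, -231.1, 129.7]
tcp_rot: [3.141, -0.002, -1.027]
ft_force: [-7.2, -7.5, 8.4]
opening: 0.146
grip_force: 29.9
```

Call:
{"op": "move_arm", "data": {"plan": [[[0,0,0],[0,0,0],0],[[0,0,0],[0,0,0],0],[[0,0,0],[0,0,0],0],[[0,0,0],[0,0,-0.04],0],[[0,0,0],[0,0,-0.08],0]]}}

```text
t: 6.75
eef_pos: [447.4, -229.5, 209.4]
tcp_rot: [3.141, 0.001, -1.027]
ft_force: [0.6, -0.9, 0.0]
opening: 0.497
grip_force: 0.0
```

```bash
python3 go.py A D;python3 - <<'E'
from cell import eyes
import cv2,numpy as np
a=eyes.read_camera("side")["img"][180:290,220:360,::-1];b=eyes.read_camera("top")["img"][140:285,310:460,::-1]
f=lambda a:cv2.resize(a,(400,int(400*a.shape[0]/a.shape[1])),interpolation=2)[:310]
cv2.imwrite("pics/b2.png",np.hstack([f(a),f(b)]))
E
```

```text
t 6.75 pos [ 447.4 -229.5  209.4] rpy [ 3.141e+00  1.000e-03 -1.027e+00] yaw -58.8 F [ 0.6 -0.9  0. ] M [ 0.13  0.   -0.02] open mm 47.2 grip 0.0 q6 1.99
A tool x 0.0983 y -0.1002, to z=129: 0.0804
D tool x -0.0017 y -0.0002, to z=129: 0.0804
```

View pics/b2.png

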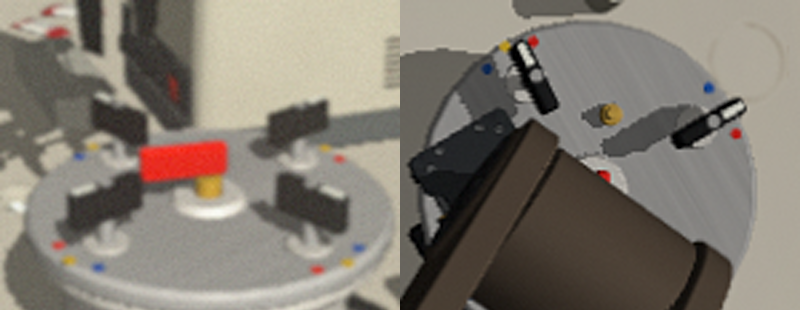

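Knob B now points at its yellow dot, at (740,103) in the right half. In the side view D, at (118,120) in the left half, also points at yellow. Next is pair A/C, starting with A.

Call:
{"op": "move_arm", "data": {"plan": [[[0,0,-10],[0.02,-0.02,0],0],[[0,0,-20],[0.045,-0.045,0],0],[[0,0,-30],[0.07,-0.07,0],0],[[0,0,-40],[0.09,-0.09,0],0],[[0,0,-50],[0.098,-0.1,0],0]]}}

```text
t: 7.48
eef_pos: [584.8, -261.9, 207.2]
tcp_rot: [-3.141, 0.001, -0.148]
ft_force: [-0.4, 0.2, 0.5]
opening: 0.498
grip_force: 0.0
```

Call:
{"op": "move_arm", "data": {"plan": [[[0,0,-10],[0,0,0],0],[[0,0,-20],[0,0,0],0],[[0,0,-30],[0,0,0],0],[[0,0,-37],[0,0,0],0],[[0,0,-37],[0,0,0],0]]}}

```text
t: 8.1
eef_pos: [583.6, -261.7, 207.7]
tcp_rot: [-3.141, 0.001, 0.491]
ft_force: [-1.1, 0.7, 1.3]
opening: 0.499
grip_force: 0.0
```

```bash
python3 go.py A
```

```text
t 8.1 pos [ 583.6 -261.7  207.7] rpy [-3.141e+00  1.000e-03  4.910e-01] yaw 28.1 F [-1.1  0.7  1.3] M [ 0. -0.  0.] open mm 47.4 grip 0.0 q6 0.56
A tool x 0.0003 y 0.0002, to z=129: 0.0787
```

Call:
{"op": "move_arm", "data": {"plan": [[[0,0,0],[0,0,0.04],0],[[0,0,0],[0,0,0.079],0],[[0,0,0],[0,0,0.079],-1],[[0,0,0],[0,0,0.079],-1],[[0,0,0],[0,0,0.079],-1]]}}

```text
t: 8.72
eef_pos: [584.4, -262.2, 131.3]
tcp_rot: [3.139, -0.001, 0.491]
ft_force: [-0.8, -0.9, 0.5]
opening: 0.244
grip_force: 0.0
```

Call:
{"op": "move_arm", "data": {"plan": [[[0,0,0],[0,0,0],-1],[[0,0,0],[0,0,0],-1]]}}

```text
t: 8.98
eef_pos: [584.3, -262.2, 130.9]
tcp_rot: [3.14, -0.001, 0.491]
ft_force: [-0.1, 0.0, 6.7]
opening: 0.142
grip_force: 30.0
```

Call:
{"op": "move_arm", "data": {"plan": [[[0,0,10],[0,0,0],-1],[[0,0,20],[0,0,0],-1],[[0,0,30],[0,0,0],-1],[[0,0,38],[0,0,0],-1],[[0,0,38],[0,0,0],-1]]}}

```text
t: 9.6
eef_pos: [584.4, -262.7, 130.9]
tcp_rot: [3.14, -0.003, -0.172]
ft_force: [0.5, -2.8, 5.8]
opening: 0.151
grip_force: 30.3
```

```bash
python3 go.py A
```

```text
t 9.6 pos [ 584.4 -262.7  130.9] rpy [ 3.14e+00 -3.00e-03 -1.72e-01] yaw -9.9 F [ 0.5 -2.8  5.8] M [-0.36 -0.04  0.7 ] open mm 14.4 grip 30.3 q6 1.22
A tool x -0.0006 y -0.0009, to z=129: 0.0019
```

At the stop: the moment about z is now 0.7 N m. I'll release and go to C.

Call:
{"op": "move_arm", "data": {"plan": [[[0,0,0],[0,0,0],0],[[0,0,0],[0,0,0],0],[[0,0,0],[0,0,0],0],[[0,0,0],[0,0,-0.04],0],[[0,0,0],[0,0,-0.08],0]]}}

```text
t: 10.22
eef_pos: [583.6, -261.7, 210.2]
tcp_rot: [-3.141, 0.001, -0.172]
ft_force: [0.5, 0.1, 0.6]
opening: 0.496
grip_force: 0.0
```

Call:
{"op": "move_arm", "data": {"plan": [[[0,0,-9],[-0.03,0.026,0],0],[[0,0,-18],[-0.065,0.056,0],0],[[0,0,-27],[-0.1,0.086,0],0],[[0,0,-36],[-0.135,0.116,0],0],[[0,0,-41],[-0.151,0.13,0],0]]}}

```text
t: 10.85
eef_pos: [411.0, -365.0, 209.7]
tcp_rot: [-3.141, 0.0, 0.546]
ft_force: [0.4, 0.0, -0.2]
opening: 0.501
grip_force: 0.0
```

```bash
python3 go.py C
```

```text
t 10.85 pos [ 411.  -365.   209.7] rpy [-3.141  0.     0.546] yaw 31.3 F [ 0.4  0.  -0.2] M [ 0.   -0.01 -0.06] open mm 47.6 grip 0.0 q6 0.18
C tool x 0.0015 y 0.0009, to z=129: 0.0807
```

Call:
{"op": "move_arm", "data": {"plan": [[[0,0,0],[0.001,0.001,0.04],0],[[0,0,0],[0.001,0.001,0.08],0],[[0,0,0],[0.001,0.001,0.08],-1],[[0,0,0],[0.001,0.001,0.08],-1],[[0,0,0],[0.001,0.001,0.08],-1]]}}

```text
t: 11.48
eef_pos: [414.7, -365.0, 131.2]
tcp_rot: [3.139, -0.0, 0.544]
ft_force: [-0.2, 0.0, -0.6]
opening: 0.24
grip_force: 0.0
```

Call:
{"op": "move_arm", "data": {"plan": [[[0,0,0],[0,0,0],-1],[[0,0,0],[0,0,0],-1]]}}

```text
t: 11.72
eef_pos: [415.4, -365.7, 131.0]
tcp_rot: [3.137, -0.001, 0.544]
ft_force: [5.5, -2.8, 1.0]
opening: 0.145
grip_force: 30.0
```

Call:
{"op": "move_arm", "data": {"plan": [[[0,0,10],[0,0,0],-1],[[0,0,20],[0,0,0],-1],[[0,0,30],[0,0,0],-1],[[0,0,40],[0,0,0],-1],[[0,0,41],[0,0,0],-1]]}}

```text
t: 12.35
eef_pos: [415.7, -367.3, 131.0]
tcp_rot: [3.136, -0.005, -0.173]
ft_force: [4.6, -13.1, -2.8]
opening: 0.146
grip_force: 30.4
```

```bash
python3 go.py C
```

```text
t 12.35 pos [ 415.7 -367.3  131. ] rpy [ 3.136 -0.005 -0.173] yaw -9.9 F [  4.6 -13.1  -2.8] M [-1.96 -0.69  0.71] open mm 13.9 grip 30.4 q6 0.9
C tool x -0.0033 y -0.0018, to z=129: 0.0020
```

Call:
{"op": "move_arm", "data": {"plan": [[[0,0,0],[0,0,0],0],[[0,0,0],[0,0,0],0],[[0,0,0],[0,0,0],0],[[0,0,0],[0,0,-0.04],0],[[0,0,0],[0,0,-0.08],0]]}}

```text
t: 12.98
eef_pos: [414.0, -364.2, 210.4]
tcp_rot: [-3.141, 0.001, -0.171]
ft_force: [0.0, 0.1, -0.2]
opening: 0.5
grip_force: 0.0
```

Call:
{"op": "move_arm", "data": {"plan": [[[0,0,-10],[0.002,-0.028,0],0],[[0,0,-20],[0.004,-0.06,0],0],[[0,0,-30],[0.006,-0.095,0],0],[[0,0,-40],[0.008,-0.125,0],0],[[0,0,-50],[0.01,-0.141,0],0]]}}

```text
t: 13.6
eef_pos: [448.2, -225.8, 209.8]
tcp_rot: [-3.141, -0.0, 0.708]
ft_force: [0.7, 0.4, 0.9]
opening: 0.5
grip_force: 0.0
```

Call:
{"op": "move_arm", "data": {"plan": [[[0,0,-10],[0,0,0],0],[[0,0,-20],[0,0,0],0],[[0,0,-30],[0,0,0],0],[[0,0,-40],[0,0,0],0],[[0,0,-50],[0,0,0],0]]}}

```text
t: 14.22
eef_pos: [448.0, -227.1, 209.7]
tcp_rot: [-3.141, -0.0, 1.58]
ft_force: [0.9, -0.5, -0.0]
opening: 0.5
grip_force: 0.0
```

Call:
{"op": "move_arm", "data": {"plan": [[[0,0,-10],[0,0,0],0],[[0,0,-20],[0,0,0],0],[[0,0,-31],[0,0,0],0],[[0,0,-31],[0,0,0],0]]}}

```text
t: 14.72
eef_pos: [448.0, -227.2, 209.7]
tcp_rot: [-3.142, -0.0, 2.114]
ft_force: [-0.2, 0.9, -0.3]
opening: 0.502
grip_force: 0.0
```

```bash
python3 go.py D;python3 - <<'E'
from cell import eyes
import cv2,numpy as np
a=eyes.read_camera("side")["img"][180:290,220:360,::-1];b=eyes.read_camera("top")["img"][140:285,310:460,::-1]
f=lambda a:cv2.resize(a,(400,int(400*a.shape[0]/a.shape[1])),interpolation=2)[:310]
cv2.imwrite("pics/b3.png",np.hstack([f(a),f(b)]))
E
```

```text
t 14.72 pos [ 448.  -227.2  209.7] rpy [-3.142 -0.     2.114] yaw 121.1 F [-0.2  0.9 -0.3] M [ 0.07 -0.12  0.02] open mm 47.7 grip 0.0 q6 -1.14
D tool x 0.0000 y -0.0016, to z=129: 0.0807
```

View pics/b3.png

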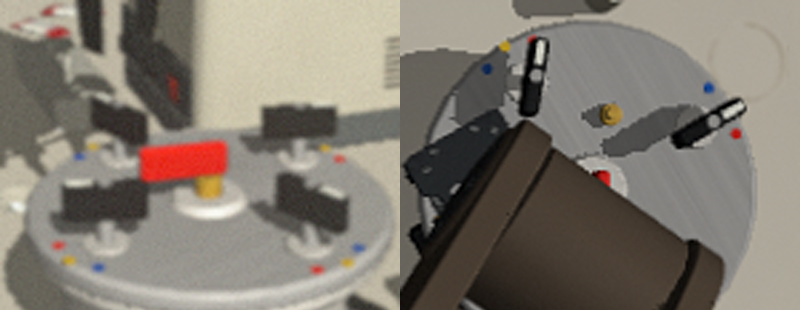

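A, at (537,75) in the right half, and C, at (105,200) in the left half, now point at red, while B and D remain at yellow. Next I'll tighten D.

Call:
{"op": "move_arm", "data": {"plan": [[[0,0,0],[0,-0.001,0.04],0],[[0,0,0],[0,-0.001,0.08],0],[[0,0,0],[0,-0.001,0.08],-1],[[0,0,0],[0,-0.001,0.08],-1],[[0,0,0],[0,-0.001,0.08],-1]]}}

```text
t: 15.45
eef_pos: [447.8, -228.2, 131.1]
tcp_rot: [3.141, 0.002, 2.114]
ft_force: [-0.5, -0.1, 0.2]
opening: 0.239
grip_force: 0.0
```

Call:
{"op": "move_arm", "data": {"plan": [[[0,0,0],[0,0,0],-1],[[0,0,0],[0,0,0],-1]]}}

```text
t: 15.7
eef_pos: [446.2, -229.0, 130.8]
tcp_rot: [-3.139, 0.001, 2.115]
ft_force: [-12.8, -9.1, 8.6]
opening: 0.143
grip_force: 30.0
```

Call:
{"op": "move_arm", "data": {"plan": [[[0,0,10],[0,0,0],-1],[[0,0,20],[0,0,0],-1],[[0,0,30],[0,0,0],-1],[[0,0,40],[0,0,0],-1],[[0,0,41],[0,0,0],-1]]}}

```text
t: 16.32
eef_pos: [446.5, -228.9, 130.9]
tcp_rot: [-3.141, 0.003, 1.398]
ft_force: [-9.4, -8.2, 8.1]
opening: 0.146
grip_force: 30.4
```

```bash
python3 go.py D B
```

```text
t 16.32 pos [ 446.5 -228.9  130.9] rpy [-3.141e+00  3.000e-03  1.398e+00] yaw 80.1 F [-9.4 -8.2  8.1] M [-1.4   1.74  0.74] open mm 13.9 grip 30.4 q6 -0.43
D tool x 0.0010 y 0.0001, to z=129: 0.0019
B tool x -0.1497 y 0.1315, to z=129: 0.0019
```

Call:
{"op": "move_arm", "data": {"plan": [[[0,0,0],[0,0,0],0],[[0,0,0],[0,0,0],0],[[0,0,0],[0,0,0],0],[[0,0,0],[0,0,-0.04],0],[[0,0,0],[0,0,-0.08],0]]}}

```text
t: 16.95
eef_pos: [447.2, -227.6, 210.5]
tcp_rot: [-3.141, -0.0, 1.399]
ft_force: [-0.6, 0.8, -0.3]
opening: 0.5
grip_force: 0.0
```

Call:
{"op": "move_arm", "data": {"plan": [[[0,0,-9],[-0.03,0.026,0],0],[[0,0,-18],[-0.065,0.056,0],0],[[0,0,-27],[-0.1,0.086,0],0],[[0,0,-36],[-0.135,0.116,0],0],[[0,0,-41],[-0.152,0.132,0],0]]}}

```text
t: 17.58
eef_pos: [552.1, -401.8, 209.0]
tcp_rot: [-3.142, -0.0, 2.118]
ft_force: [0.5, -0.3, 0.0]
opening: 0.5
grip_force: 0.0
```

```bash
python3 go.py B
```

```text
t 17.57 pos [ 552.1 -401.8  209. ] rpy [-3.142 -0.     2.118] yaw 121.4 F [ 0.5 -0.3  0. ] M [ 0.02 -0.1   0.01] open mm 47.5 grip 0.0 q6 -1.27
B tool x 0.0033 y -0.0001, to z=129: 0.0800
```

Call:
{"op": "move_arm", "data": {"plan": [[[0,0,0],[0.002,0,0.04],0],[[0,0,0],[0.002,0,0.08],0],[[0,0,0],[0.002,0,0.08],-1],[[0,0,0],[0.002,0,0.08],-1],[[0,0,0],[0.002,0,0.08],-1]]}}

```text
t: 18.2
eef_pos: [551.0, -398.9, 131.6]
tcp_rot: [3.141, 0.003, 2.115]
ft_force: [-0.6, -0.1, -0.0]
opening: 0.238
grip_force: 0.0
```

Call:
{"op": "move_arm", "data": {"plan": [[[0,0,0],[0,0,0],-1],[[0,0,0],[0,0,0],-1]]}}

```text
t: 18.45
eef_pos: [550.2, -399.1, 131.1]
tcp_rot: [-3.141, 0.002, 2.115]
ft_force: [-3.6, -0.7, 6.8]
opening: 0.143
grip_force: 30.0
```

Call:
{"op": "move_arm", "data": {"plan": [[[0,0,10],[0,0,0],-1],[[0,0,20],[0,0,0],-1],[[0,0,30],[0,0,0],-1],[[0,0,40],[0,0,0],-1],[[0,0,41],[0,0,0],-1]]}}

```text
t: 19.08
eef_pos: [550.9, -398.9, 131.1]
tcp_rot: [3.139, 0.002, 1.399]
ft_force: [0.1, -0.8, 4.7]
opening: 0.146
grip_force: 30.3
```

```bash
python3 go.py B V
```

```text
t 19.07 pos [ 550.9 -398.9  131.1] rpy [3.139e+00 2.000e-03 1.399e+00] yaw 80.1 F [ 0.1 -0.8  4.7] M [-0.16 -0.06  0.69] open mm 13.9 grip 30.3 q6 -0.55
B tool x -0.0002 y -0.0006, to z=129: 0.0021
V tool x 0.0757 y -0.0664, to z=129: 0.0021
```

All four hard stops have been felt (0.7 N m each). On to the vent.

Call:
{"op": "move_arm", "data": {"plan": [[[0,0,0],[0,0,0],0],[[0,0,0],[0,0,0],0],[[0,0,0],[0,0,0],0],[[0,0,0],[0,0,-0.04],0],[[0,0,0],[0,0,-0.08],0]]}}

```text
t: 19.7
eef_pos: [550.2, -398.3, 210.2]
tcp_rot: [-3.141, -0.001, 1.399]
ft_force: [0.6, 0.1, -0.5]
opening: 0.498
grip_force: 0.0
```

Call:
{"op": "move_arm", "data": {"plan": [[[0,0,8],[0.015,-0.013,0],0],[[0,0,16],[0.035,-0.03,0],0],[[0,0,26],[0.055,-0.049,0],0],[[0,0,36],[0.07,-0.062,0],0],[[0,0,46],[0.076,-0.067,0],0]]}}

```text
t: 20.32
eef_pos: [496.8, -311.2, 209.9]
tcp_rot: [-3.142, -0.0, 0.591]
ft_force: [0.8, 0.2, 0.4]
opening: 0.501
grip_force: 0.0
```

Call:
{"op": "move_arm", "data": {"plan": [[[0,0,10],[0,0,0],0],[[0,0,20],[0,0,0],0],[[0,0,30],[0,0,0],0],[[0,0,34],[0,0,0],0],[[0,0,34],[0,0,0],0]]}}

```text
t: 20.95
eef_pos: [497.3, -312.1, 209.6]
tcp_rot: [-3.142, 0.0, 0.004]
ft_force: [-0.5, -0.5, -1.4]
opening: 0.498
grip_force: 0.0
```

```bash
python3 go.py V;python3 - <<'E'
from cell import eyes
import cv2,numpy as np
a=eyes.read_camera("side")["img"][180:290,220:360,::-1];b=eyes.read_camera("top")["img"][140:285,310:460,::-1]
f=lambda a:cv2.resize(a,(400,int(400*a.shape[0]/a.shape[1])),interpolation=2)[:310]
cv2.imwrite("pics/b4.png",np.hstack([f(a),f(b)]))
E
```

```text
t 20.95 pos [ 497.3 -312.1  209.6] rpy [-3.142  0.     0.004] yaw 0.2 F [-0.5 -0.5 -1.4] M [ 0.03  0.01 -0.02] open mm 47.4 grip 0.0 q6 0.89
V tool x 0.0012 y 0.0009, to z=129: 0.0806
```

View pics/b4.png

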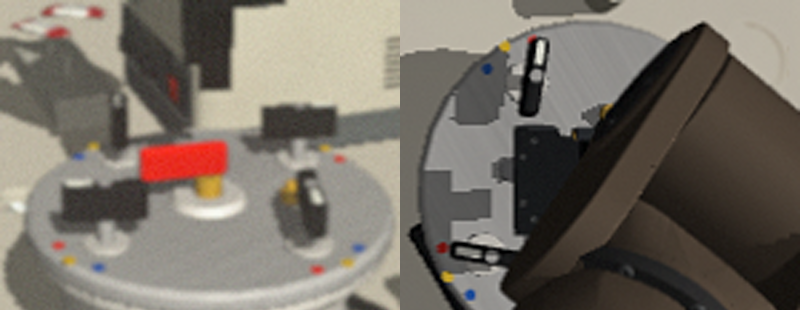

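All four knobs point at red: A and D in the right half at (535,75) and (485,257), B and C in the left half at (312,205) and (105,200). The lever is still closed. Gripping it now.

Call:
{"op": "move_arm", "data": {"plan": [[[0,0,0],[0.001,0.001,0.04],0],[[0,0,0],[0.001,0.001,0.079],0],[[0,0,0],[0.001,0.001,0.079],-1],[[0,0,0],[0.001,0.001,0.079],-1],[[0,0,0],[0.001,0.001,0.079],-1]]}}

```text
t: 21.68
eef_pos: [498.9, -313.7, 132.3]
tcp_rot: [3.14, -0.002, 0.003]
ft_force: [-0.7, -10.8, 0.2]
opening: 0.244
grip_force: 5.7
```

Call:
{"op": "move_arm", "data": {"plan": [[[0,0,0],[0,0,0],-1],[[0,0,0],[0,0,0],-1]]}}

```text
t: 21.92
eef_pos: [498.9, -314.6, 132.3]
tcp_rot: [3.138, -0.003, 0.003]
ft_force: [0.4, -5.7, 0.6]
opening: 0.206
grip_force: 30.0
```

```bash
python3 go.py V
```

```text
t 21.93 pos [ 498.9 -314.6  132.3] rpy [ 3.138e+00 -3.000e-03  3.000e-03] yaw 0.2 F [ 0.4 -5.7  0.6] M [-1.15  0.16  0.02] open mm 19.6 grip 30.0 q6 0.89
V tool x -0.0004 y -0.0016, to z=129: 0.0033
```

It closed at 19.6 mm, not 12, so the pads are on the brass hub under the lever. I'll open, rise 10 mm and grip again.

Call:
{"op": "move_arm", "data": {"plan": [[[0,0,0],[0,0,0],-0.3],[[0,0,0],[0,0,0],-0.3],[[0,0,0],[0,0,-0.01],-0.3],[[0,0,0],[0,0,-0.01],-1],[[0,0,0],[0,0,-0.01],-1]]}}

```text
t: 22.55
eef_pos: [498.3, -313.1, 140.8]
tcp_rot: [3.141, -0.0, 0.003]
ft_force: [1.0, -0.9, 0.4]
opening: 0.195
grip_force: 0.0
```

Call:
{"op": "move_arm", "data": {"plan": [[[0,0,0],[0,0,0],-1],[[0,0,0],[0,0,0],-1]]}}

```text
t: 22.8
eef_pos: [498.3, -314.6, 140.7]
tcp_rot: [3.139, -0.001, 0.003]
ft_force: [-1.4, -9.1, -1.2]
opening: 0.122
grip_force: 30.0
```

```bash
python3 go.py V
```

```text
t 22.8 pos [ 498.3 -314.6  140.7] rpy [ 3.139e+00 -1.000e-03  3.000e-03] yaw 0.2 F [-1.4 -9.1 -1.2] M [-1.47  0.28  0.05] open mm 11.6 grip 30.0 q6 0.89
V tool x 0.0002 y -0.0016, to z=129: 0.0117
```

It now reads 11.6 mm, so it is on the lever. I'll turn it 64° counter-clockwise.

Call:
{"op": "move_arm", "data": {"plan": [[[0,0,-10],[0,0.001,0],-1],[[0,0,-20],[0,0.001,0],-1],[[0,0,-30],[0,0.001,0],-1],[[0,0,-40],[0,0.001,0],-1],[[0,0,-50],[0,0.001,0],-1]]}}

```text
t: 23.42
eef_pos: [498.4, -314.9, 140.7]
tcp_rot: [3.14, 0.001, 0.881]
ft_force: [-1.0, -4.5, 0.9]
opening: 0.126
grip_force: 30.0
```

Call:
{"op": "move_arm", "data": {"plan": [[[0,0,-8],[0,0,0],-1],[[0,0,-14],[0,0,0],-1],[[0,0,-14],[0,0,0],-1]]}}

```text
t: 23.8
eef_pos: [498.5, -314.7, 140.7]
tcp_rot: [3.141, 0.0, 1.118]
ft_force: [0.2, -4.4, 1.3]
opening: 0.128
grip_force: 30.6
```

```bash
python3 go.py V
```

```text
t 23.8 pos [ 498.5 -314.7  140.7] rpy [3.141 0.    1.118] yaw 64.1 F [ 0.2 -4.4  1.3] M [-0.8  -0.04 -0.61] open mm 12.1 grip 30.6 q6 -0.22
V tool x 0.0015 y -0.0007, to z=129: 0.0117
```

The stop was felt (-0.61 N m). I'll release, rise and move clear to look.

Call:
{"op": "move_arm", "data": {"plan": [[[0,0,0],[0,0,0],0],[[0,0,0],[0,0,0],0],[[0,0,0],[0,0,0],0],[[0,0,0],[0,0,-0.05],0],[[0,0,0],[0,0,-0.1],0]]}}

```text
t: 24.42
eef_pos: [498.1, -313.8, 241.5]
tcp_rot: [-3.14, -0.0, 1.12]
ft_force: [0.2, -0.8, -0.3]
opening: 0.493
grip_force: 0.0
```

Call:
{"op": "move_arm", "data": {"plan": [[[0,0,0],[-0.05,0,0],0],[[0,0,0],[-0.1,0,0],0],[[0,0,0],[-0.15,0,0],0],[[0,0,0],[-0.2,0,0],0],[[0,0,0],[-0.25,0,0],0]]}}

```text
t: 25.05
eef_pos: [388.5, -540.3, 240.6]
tcp_rot: [-3.141, -0.0, 1.12]
ft_force: [0.2, 1.1, -0.1]
opening: 0.499
grip_force: 0.0
```

```bash
python3 go.py V;python3 - <<'E'
from cell import eyes
import cv2,numpy as np
A=eyes.read_camera("top")
for nm in ("tape_roll","gauze","box"): print(nm,[np.round(d["uv"],1).tolist() for d in eyes.cut_out(A,nm)])
a=eyes.read_camera("side")["img"][170:300,220:390,::-1];b=A["img"][115:285,230:460,::-1]
f=lambda a:cv2.resize(a,(400,int(400*a.shape[0]/a.shape[1])),interpolation=2)[:290]
cv2.imwrite("pics/b5.png",np.hstack([f(a),f(b)]))
E
```

```text
t 25.05 pos [ 388.5 -540.3  240.6] rpy [-3.141 -0.     1.12 ] yaw 64.2 F [ 0.2  1.1 -0.1] M [ 0.01 -0.06  0.01] open mm 47.4 grip 0.0 q6 -0.6
V tool x 0.2525 y -0.0001, to z=129: 0.1116
tape_roll [[386.6, 133.3]]
gauze []
box [[157.3, 228.4]]
```

View pics/b5.png

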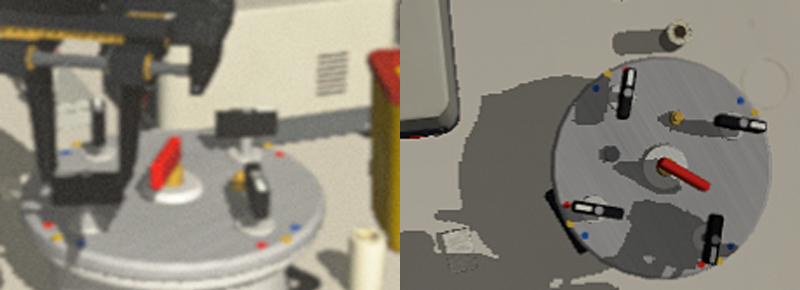

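All four knobs point at their red dots, the lever lies turned about 63° at (685,173) in the right half, and the tape, gauze and box are unmoved. The arm is clear.

```bash
python3 -c "
from cell import env
print(env.job_done())"
```

```text
the job is handed in; nothing more can be done
None
```

The job is handed in, with no verdict returned: all four knobs were tightened crosswise to the red dots, the vent lever is fully open, and the last pictures show the tape roll, gauze and box in place.

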